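Tip the dam brick over and close the casting dam

TASK

Tip the tall standing brick bar over sideways, towards the middle of the dam's open mouth, so that it lies flat on the kiln shelf, then slide it along and gently push it home: flush and square against the ends of both side walls, and centred so that its ends line up with the outside of the dam. Only push it with the fingers: never grip, lift or carry it. Do not disturb the glass in the dam, the little kiln post or anything else on the bench.

Things in the scene. Friction and masses are not known exactly. Their poses are not given: they have to be found in the camera images.
- bar: Loose brick bar, cream soft firebrick, 60 (own x) x 40 (own y) x 180 mm (own z), about 0.35 kg. At the start it stands on end on the kiln shelf, on the robot's side of the dam's mouth, near the mouth's left or right end, turned up to 0.12 rad from the shelf's axes. Origin: centre of the end face it stands on.
- bar_mid (a point): Centre of the brick bar, 90 mm along own z; axes as bar. 110 mm above the bench standing, 40 mm lying on its broad (60 x 180) face, top then at 60 mm. Pushed near its top along own y, the bar tips over its lower edge without sliding; once its top has gone some 40 mm it falls by itself.
- shelf: Kiln shelf: fixed buff slab 340 (own x) x 380 (own y) x 20 mm flat on the bench, carrying a three-sided brick dam fixed to it. Origin: centre of its underside, right below mouth. Own x points away from the robot into the dam, own y left, z up. The bar's home: lying along own y, far face against both wall ends, bar_mid at x = -30 mm, y = 0.
- mouth (a point): Middle of the dam's open mouth, on the slab's top (20 mm above the bench); axes as shelf. The walls stand 40 mm above the slab (tops 60 mm above the bench). Side walls: 30 mm thick, from own x = 0 (mouth) to 110 mm, outer faces at y = +-90 mm. Back wall: x = 110 to 150 mm. Rigid: stop when the push passes 18 N (sliding the bar takes 2 to 10 N).
- post: Bystander: a loose kiln post, buff upright cylinder 32 mm across, 40 mm tall, on the shelf in front of the dam at the other end of the mouth from the standing bar, about 130 mm from the shelf's middle line. Origin: centre of its underside.
- billet_a: Bystander: green glass billet 70 x 35 x 18 mm lying inside the dam. Origin: centre of its underside.
- billet_b: Bystander: amber glass billet 55 x 35 x 18 mm lying inside the dam. Origin: centre of its underside.
- jar: Bystander: jar 70 mm across, 90 mm tall, on the bench to the side. Origin: centre of its underside.
- bowl: Bystander: white bowl 160 mm across, 60 mm tall, on the bench to the side. Origin: centre of its underside.
- pliers: Bystander: running pliers with red handles, 175 mm long, 18 mm high, lying on the bench to the side. Origin: on the bench below the pivot.
- cutter: Bystander: green-handled glass cutter, 155 mm long, 22 mm high, lying on the bench to the side. Origin: on the bench near its middle.
Things that resemble listed ones, but are neither listed nor needed, are in the scene too. There is more than one size of the bar; the job needs the middle-sized.

How it is judged:
On the way:
1. the bar has been tipped over and lies flat on its broad face on the shelf, in front of the mouth (angle between bar's own z axis and vertical between 1.5 and 1.64 rad and height (world z) of bar_mid between 0.036 and 0.044 m and y of bar_mid in the frame of shelf between -0.07 and 0.07 m), for 0.2 s.
At the end, for the whole second after the job is handed in: The bar lies at rest on its broad face on the kiln shelf, its centre within 4 mm of touching the wall ends, square to the mouth within 0.045 rad and centred on the mouth within 12 mm (angle between bar's own z axis and vertical between 1.5 and 1.64 rad and height (world z) of bar_mid between 0.036 and 0.044 m and linear speed of bar below 0.01 m/s and angular speed of bar below 0.05 rad/s and x of bar_mid in the frame of shelf between -0.034 and -0.026 m and angle between the z axis of bar and the y axis of shelf, either way round below 0.045 rad and y of bar_mid in the frame of shelf between -0.012 and 0.012 m).
It fails at once if the bar is lifted or carried (height (world z) of bar_mid above 0.122 m or (angle between bar's own z axis and vertical above 1 rad and height (world z) of bar_mid above 0.1 m) or (angle between bar's own z axis and vertical above 1.4 rad and height (world z) of bar_mid above 0.066 m)).
It fails at once if the bar is gripped or shoved hard (more than 44 N from the fingers) (contact force between the fingers and bar above 44 N).
It fails at once if a bystander is moved by more than 15 mm (distance of any of post, billet_a, billet_b, jar, bowl, pliers, cutter from where it was at the start of the episode above 0.015 m).
It also fails if it takes over 64 s, if anything falls off the work surface, if the arm or the gripper's body presses on something with over 40 N, if the wrist force passes 120 N, or if a joint passes its speed limit or range.

ROBOT

A 7-joint arm with a two-finger parallel gripper is mounted at the origin on the work surface. World frame = base frame: x ahead of the robot, y to its left, z up, the work surface at z = 0. Lengths are in m, angles in rad, forces in N, time in s.
With the tool pointing down it reaches from about 0.425 to 1.025 m from the base axis. Payload 9.4 kg.
Tool frame: the origin (TCP) lies at the centre of the arm's flange, where the gripper is bolted on; the fingertips stand 173 mm ahead of it and the grasp point (between the pads) lies 155 mm ahead of it; z points along the fingers, y is the line along which they close (so a half turn about z gives the same grasp; the last joint's range is limited). The gripper opens to 85 mm and grips with 20 to 120 N. Pads are 22 mm wide; open, the fingers measure 114 mm over their backs; the gripper's body (76 mm by 85 mm) begins 54 mm behind the grasp point. The pads swing forward as they close: fully open they stand 13 mm farther back than shut.
Start: joints at [1.049, 0.599, -0.003, 1.599, 0.002, 0.943, -0.08], TCP at [0.312, -0.654, 0.405] pointing down, gripper open.
Joint ranges: [-2.57, 2.57], [-0.35, 1.97], [-1.29, 1.29], [0.11, 2.56], [-1.05, 4.19], [0.11, 1.86], [-2.63, 2.63]. Speed limits (rad/s): [2.22, 2.22, 3.01, 3.01, 3.14, 3.14, 3.14].

INTERFACE

Orientations are given as a rotation vector (axis times angle).
In Python, from plant import ctrl, cams gives the robot as it stands. The module is installed in compiled form; this text tells all that it offers.
- The arm moves only by the tool arm_command, never from a script. Its arguments are lists of equal length, an entry for each row: "travel": the shift along the tool's x, y, z in units of 5 cm (1.0 is 5 cm), a list of three; "rot": the turn, a rotation vector about the tool's x, y, z in units of pi rad (1.0 is pi rad), a list of three; "fingers": the closure, from 0 (fully open) to 1 (shut). In form: {"travel": [[tx, ty, tz], ...], "rot": [[ax, ay, az], ...], "fingers": [fingers, ...]}. A call has 1 to 8 rows; each row shifts and turns the commanded pose from where the row before left it, along the tool's axes as they then stand; what a row does not reach is not made up. A row lasts 1/10 s, in which the tool goes at most 50 mm and 8.59 degrees, less where a joint would pass 70% of its speed; a pose out of reach is approached as far as the arm can. A call with a number of a shift or a turn outside -1 to 1 is refused whole. A call with a gripper value outside its range is refused whole. The fingers move at their own pace and stop on an object; "force" is the grip in N (left out, the last holds). Time passes only in rows, so rows that do not move let the fingers close. It gives the time, the measured TCP pose, the force, the opening and the grip force at its end, in the units of the state.
- ctrl.get_obs(): the state, without advancing time (a new reading comes with each control period).
- cams.grab_frame(name): name is "side" or "top" or "wrist"; returns (picture, depth): 384x512x3 uint8, blue, green, red; 384x512 float32, m along the optical axis (not along the pixel's ray), 0 where there is no reading.
- cams.camera_params(name): a dict with "mtx" (3x3 intrinsics, pixels), "k1" (the pictures are not rectified: a ray, as slopes to the right and down, at radius r is drawn at 1 + k1 r^2 times it, then the intrinsics apply), "rvec" (rotation vector, rad) and "tvec" (3), from world to camera coordinates, as OpenCV has them. Camera axes: x right, y down, z forward; pixel columns grow to the right and rows downward; lengths in m; the calibration is good to about 2 mm. A picture is of the moment at which its call begins: read the wrist's pose just before it. camera_params takes no time and is no camera call; for the wrist camera it gives the pose at the moment of the call.
- ctrl.sign_off(): hands the job in; it is judged then, once.
The state is a dict: "time_s": time; "joint_positions": joint angles; "dq": joint speeds; "joint_efforts": joint torques, N m; "ee_pos": TCP position; "tcp_rot": TCP orientation; "ft_force": force on the tool from outside, world axes, zero at the start; "wrist_torque": the same for the moment, N m; "finger_gap": opening from 0.0 (shut) to 1.0 (fully open); "finger_force": force on a finger pad.
Only numpy, scipy, OpenCV 4.12 (cv2) and the standard library are available. Lean on these libraries where they do the work, as an engineer would, in place of code of your own. Each camera call takes 0.05 s, during which the arm holds its last target. There are 200 camera calls.

## Working session

There is one attempt and no reset: what is moved stays moved. The work goes in short steps, Python scripts to look and compute and a tool call to move; the robot and the scene stay as the last step left them, time stands still between calls to the robot, and variables do not carry over. Pictures are saved under pics/ and viewed, at most 10 in all, crops included, and the job is handed in when it is done.

Besides the shell and the picture viewer there is one more tool, called after "Request:" in YAML: its name, and indented under it one key for each argument. arm_command: Moves the arm, as the interface text tells. Shifts and turns lie within -1 to 1; 1 stands for 5 cm of shift or pi rad of turn. Its arguments: {"type":"object","properties":{"travel":{"type":"array"},"rot":{"type":"array"},"fingers":{"type":"array"},"force":{"type":"number"}},"required":["travel","rot","fingers"]}

```bash
mkdir -p pics; cat > h.py <<'E'
import numpy as np, cv2
from plant import ctrl, cams
def P(n):
    p=cams.camera_params(n); R=cv2.Rodrigues(np.array(p["rvec"],float))[0]
    return np.array(p["mtx"],float),float(p["k1"]),R,np.array(p["tvec"],float).ravel()
def rays(n,uv):
    K,k1,R,t=P(n); uv=np.atleast_2d(np.array(uv,float))
    d=np.c_[(uv[:,0]-K[0,2])/K[0,0],(uv[:,1]-K[1,2])/K[1,1]]; s=d.copy()
    for _ in range(20): s=d/(1+k1*(s**2).sum(1))[:,None]
    return -R.T@t, np.c_[s,np.ones(len(s))]@R, s
def onplane(n,uv,z):
    o,d,_=rays(n,uv); return o+d*((z-o[2])/d[:,2])[:,None]
def cloud(n,dep):
    v,u=np.mgrid[0:dep.shape[0],0:dep.shape[1]]
    o,d,_=rays(n,np.c_[u.ravel(),v.ravel()]); X=o+d*dep.ravel()[:,None]
    X[dep.ravel()==0]=np.nan; return X.reshape(*dep.shape,3)
E
python3 - <<'E'
from h import *
o=ctrl.get_obs(); print(o)
ims=[]
for n in("top","side"):
    im,d=cams.grab_frame(n); np.savez(f"{n}0.npz",im=im,d=d); ims.append(im)
    cv2.imwrite(f"pics/{n}0.png",cv2.resize(im,(800,600)))
E
```

```text
{'time_s': 0.0, 'joint_positions': array([ 1.04928386,  0.60013933, -0.00254258,  1.60014193,  0.00179005,
        0.94290911, -0.07977337]), 'dq': array([ 0.00185312, -0.00134774, -0.0001776 , -0.00111286, -0.00071182,
       -0.00123663,  0.00042068]), 'joint_efforts': array([-3.53225214e-04, -7.76453447e+01,  1.56489026e+00, -2.58012986e+01,
        1.23319632e-02,  9.02049767e-03, -1.82809970e-05]), 'ee_pos': array([ 0.31187775, -0.65426026,  0.40380218]), 'tcp_rot': array([-3.06270390e+00, -6.92749121e-01,  7.62073507e-04]), 'ft_force': array([ 0.15057798,  0.25573295, -0.7705384 ]), 'wrist_torque': array([-0.00675065,  0.02740576,  0.03975427]), 'finger_force': 0.0, 'finger_gap': 0.9984324554795363}
```

View pics/top0.png

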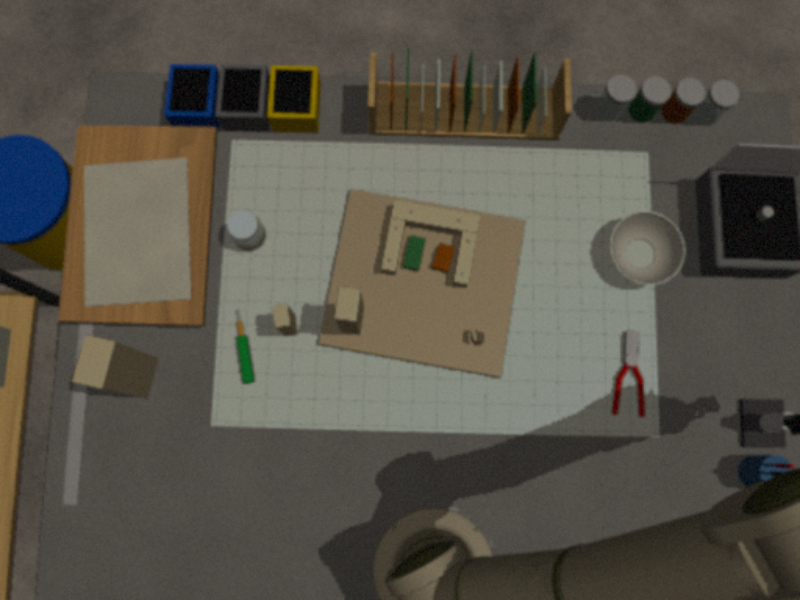

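View pics/side0.png

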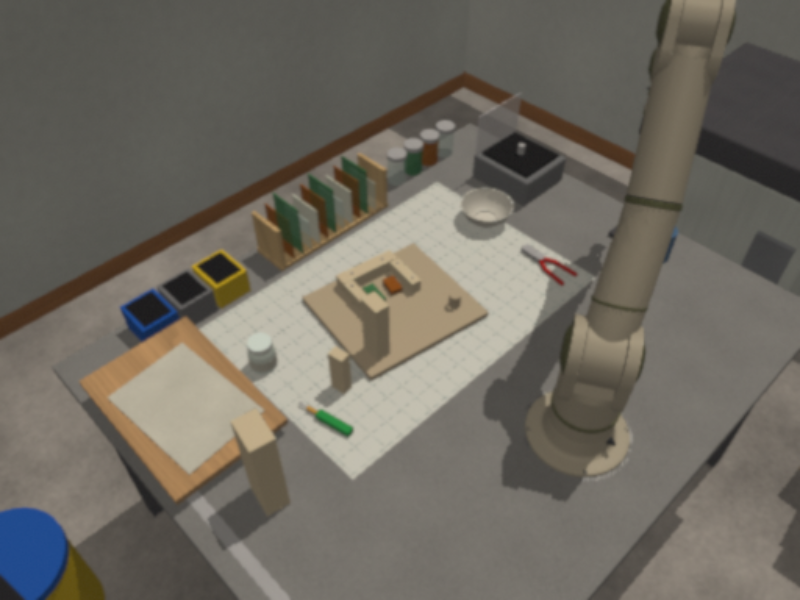

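The top view (800x600) shows three candidates for the bar: a short one on the bench at (283,318), one standing on the shelf at (347,307), and a large one at (100,365). I choose the one on the shelf, left of the mouth. The post is at (474,338), the dam at (430,240), and the side view agrees.

```bash
python3 - <<'E'
from h import *
S={}
for n in("top","side"):
    f=np.load(f"{n}0.npz"); S[n]=(f["im"],f["d"],cloud(n,f["d"]))
    X=S[n][2]; 
im,d,X=S["top"]; z=X[...,2]
def comp(mask,seed):
    k,l,s,c=cv2.connectedComponentsWithStats(mask.astype(np.uint8)); 
    return l==l[seed[1],seed[0]]
sc=.64
for n in S:
    im,d,X=S[n]; z=X[...,2]; x,y=X[...,0],X[...,1]
    roi=(abs(y)<.45)&(x>.35)&(x<1)
    for nm,lo,hi in(("slab",.012,.028),("wall",.05,.068),("bartop",.185,.215),("any>.09",.09,.25),("post",.03,.1)):
        m=roi&(z>lo)&(z<hi)
        k,l,s,c=cv2.connectedComponentsWithStats(m.astype(np.uint8))
        for i in range(1,k):
            if s[i,4]>(25):
                p=X[l==i]; r=cv2.minAreaRect(p[:,:2].astype(np.float32)*1000)
                print(n,nm,s[i,4],np.round(c[i],1),"med",np.round(np.median(p,0),4),"rect",np.round(r[0],1),np.round(r[1],1),round(r[2],2))
im,d,X=S["top"]
cv2.imwrite("pics/crop1.png",cv2.resize(im[110:250,195:345],None,fx=4,fy=4,interpolation=cv2.INTER_CUBIC))
E
```

```text
top slab 1567 [289.3  75.6] med [ 0.9445 -0.0076  0.0159] rect [952.7 -51.6] [405.8  93.9] 89.94
top slab 32 [313.   65.9] med [ 0.9872 -0.1044  0.0148] rect [ 985.9 -104.3] [14.5 26.2] 87.63
top slab 35 [386.6  72.2] med [ 0.9658 -0.3577  0.0211] rect [ 971.9 -360.2] [54.3 18.5] 57.48
top slab 31 [406.4  72. ] med [ 0.973  -0.4253  0.0177] rect [ 974.7 -428.1] [46.7 15.7] 38.48
top slab 42 [162.3  81. ] med [0.9126 0.412  0.0193] rect [913.8 411.3] [23.2 72.1] 19.37
top slab 9292 [272.  185.2] med [0.5564 0.0282 0.0198] rect [583.2  33.4] [381.5 342.5] 81.05
top slab 269 [404.3 159.2] med [ 0.6673 -0.408   0.0196] rect [ 659.  -408.1] [125.   82.1] 0.21
top slab 234 [156.1 226.9] med [0.413  0.3964 0.0202] rect [428.6 400.2] [139.7  22.2] 12.66
top slab 288 [403.6 230.6] med [ 0.4267 -0.4007  0.0164] rect [ 419.  -392.5] [133.2  57.7] 1.57
top wall 66 [162.7  73.4] med [0.9145 0.3952 0.0597] rect [929.4 396.5] [47.9 93.7] 45.6
top wall 29 [345.   70.2] med [ 0.9514 -0.2063  0.0611] rect [ 955.3 -206.4] [81.2  3.4] 0.13
top wall 40 [410.3  67.2] med [ 0.973  -0.4285  0.0587] rect [ 9
[... 6669 characters left out ...]
 0.0683] rect [954.4 -41.8] [ 91.2 415.6] 0.27
side post 178 [305.5 135. ] med [ 0.6613 -0.3913  0.0473] rect [ 659.3 -395.4] [159.7 109. ] 0.05
side post 895 [240.4 177.1] med [0.6772 0.0118 0.0552] rect [660.8  27.3] [187.7 156.5] 77.85
side post 920 [136.  181.3] med [0.9325 0.3656 0.0785] rect [950.1 361.4] [ 99.4 176.9] 0.08
side post 35 [290.3 192.6] med [ 0.4595 -0.0652  0.047 ] rect [460.1 -70.5] [33.7 21.2] 60.48
side post 188 [240.1 219.9] med [0.4737 0.1989 0.0667] rect [490.9 196.5] [69.5 38. ] 26.77
side post 342 [166.2 224.1] med [0.659  0.4159 0.0806] rect [670.2 412.8] [66.4 66.1] 15.69
side post 152 [216.9 239.2] med [0.4701 0.3242 0.0666] rect [476.3 322.1] [50.5 29.6] 44.4
```

View pics/crop1.png

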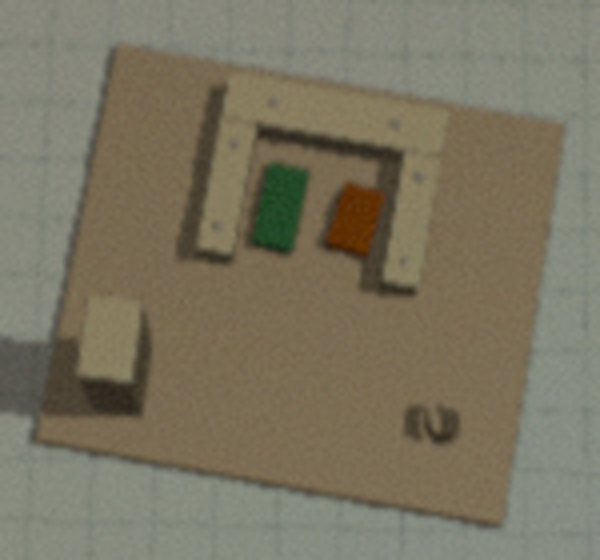

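The crop confirms the choice: the 180 mm bar is at crop (108,340), its top at z = 0.20 in both views. The mouth is near (0.583, 0.0335) with shelf yaw −9.0°. The bar is at (0.496, 0.178), yaw about −6.4°, so in the shelf frame x ≈ −0.109, y ≈ +0.13. The post is near shelf (−0.105, −0.125). Now moving to the left of the bar.

Request:
arm_command:
  travel:
    - [0,0,-0.2]
    - [0,0,-0.2]
    - [0,0,-0.2]
    - [0,0,-0.2]
    - [0,0,-0.2]
    - [0.6,-0.8,0]
    - [0.6,-0.8,0]
    - [0.6,-0.8,0]
  rot:
    - [0,0,0.0354]
    - [0,0,0.0354]
    - [0,0,0.0354]
    - [0,0,0.0354]
    - [0,0,0.0354]
    - [0,0,0]
    - [0,0,0]
    - [0,0,0]
  fingers: [1,1,1,1,1,1,1,1]
  force: 20

```text
time_s: 0.9
ee_pos: [0.4155, -0.5439, 0.4543]
tcp_rot: [-3.136, 0.176, 0.001]
ft_force: [0.6, -0.0, 0.1]
finger_gap: -0.0
finger_force: 0.0
```

Request:
arm_command:
  travel:
    - [0,-0.8,0]
    - [0,-0.8,0]
    - [0,-0.8,0]
    - [0,-0.8,0]
    - [0,-0.8,0]
    - [0,-0.8,0]
    - [0,-0.8,0]
    - [0,-0.8,0]
  rot:
    - [0,0,0]
    - [0,0,0]
    - [0,0,0]
    - [0,0,0]
    - [0,0,0]
    - [0,0,0]
    - [0,0,0]
    - [0,0,0]
  fingers: [1,1,1,1,1,1,1,1]

```text
time_s: 1.7
ee_pos: [0.4501, -0.2255, 0.4545]
tcp_rot: [-3.137, 0.175, 0.0]
ft_force: [0.2, -0.3, 0.4]
finger_gap: -0.002
finger_force: 0.0
```

Request:
arm_command:
  travel:
    - [0,-0.8,0]
    - [0,-0.8,0]
    - [0,-0.8,0]
    - [0,-0.8,0]
    - [0,-0.8,0]
    - [0,-0.8,0]
    - [0,-0.8,0]
    - [0,-0.8,0]
  rot:
    - [0,0,0]
    - [0,0,0]
    - [0,0,0]
    - [0,0,0]
    - [0,0,0]
    - [0,0,0]
    - [0,0,0]
    - [0,0,0]
  fingers: [1,1,1,1,1,1,1,1]

```text
time_s: 2.5
ee_pos: [0.4856, 0.0924, 0.4546]
tcp_rot: [3.137, -0.175, -0.0]
ft_force: [0.1, 0.8, 0.0]
finger_gap: -0.003
finger_force: 0.0
```

Request:
arm_command:
  travel:
    - [0,-0.8,0]
    - [0,-0.8,0]
    - [0,-0.8,0]
    - [0,-0.6,0]
    - [0,-0.4,0]
    - [0,0,0.8]
    - [0,0,0.8]
    - [0,0,0.6]
  rot:
    - [0,0,0]
    - [0,0,0]
    - [0,0,0]
    - [0,0,0]
    - [0,0,0]
    - [0,0,0]
    - [0,0,0]
    - [0,0,0]
  fingers: [1,1,1,1,1,1,1,1]

```text
time_s: 3.3
ee_pos: [0.504, 0.2598, 0.3425]
tcp_rot: [3.136, -0.174, -0.002]
ft_force: [0.2, -0.5, 0.1]
finger_gap: 0.0
finger_force: 0.0
```

```bash
python3 - <<'E'
from h import *
a,_=cams.grab_frame("side"); b,_=cams.grab_frame("wrist")
c=cv2.resize(a[100:290,130:385],None,fx=2.1,fy=2.1,interpolation=cv2.INTER_CUBIC)
cv2.imwrite("pics/s1.png",c)
b,a=cams.grab_frame("top")
E
```

```text
(no output)
```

View pics/s1.png

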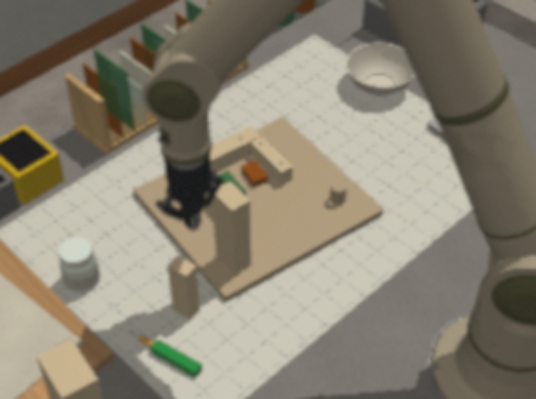

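The side crop shows the shut fingers at (195,215), left of the bar top at (232,190), with a clear gap. Pushing slowly now.

Request:
arm_command:
  travel:
    - [0,0.2,0]
    - [0,0.2,0]
    - [0,0.2,0]
    - [0,0.1,0]
    - [0,0.1,0]
    - [0,0.1,0]
    - [0,0.1,0]
    - [0,0.1,0]
  rot:
    - [0,0,0]
    - [0,0,0]
    - [0,0,0]
    - [0,0,0]
    - [0,0,0]
    - [0,0,0]
    - [0,0,0]
    - [0,0,0]
  fingers: [1,1,1,1,1,1,1,1]

```text
time_s: 4.25
ee_pos: [0.4985, 0.205, 0.3447]
tcp_rot: [-3.137, 0.174, -0.0]
ft_force: [-0.8, -0.1, 0.7]
finger_gap: -0.002
finger_force: 0.2
```

Request:
arm_command:
  travel:
    - [0,0.1,0]
    - [0,0.1,0]
    - [0,0.1,0]
    - [0,0.1,0]
    - [0,0.1,0]
    - [0,0,0]
  rot:
    - [0,0,0]
    - [0,0,0]
    - [0,0,0]
    - [0,0,0]
    - [0,0,0]
    - [0,0,0]
  fingers: [1,1,1,1,1,1]

```text
time_s: 4.85
ee_pos: [0.4957, 0.1794, 0.3446]
tcp_rot: [3.136, -0.176, -0.0]
ft_force: [-0.6, 0.6, -0.2]
finger_gap: -0.0
finger_force: 0.0
```

```bash
cat > bar.py <<'E'
from h import *
def topz(lo=.1,hi=.22):
    im,d=cams.grab_frame("top"); X=cloud("top",d); x,y,z=X[...,0],X[...,1],X[...,2]
    return im,X
E
python3 - <<'E'
from h import *
im,d=cams.grab_frame("side"); X=cloud("side",d)
cv2.imwrite("pics/s2.png",cv2.resize(im[100:290,130:385],None,fx=2.1,fy=2.1,interpolation=cv2.INTER_CUBIC))
E
```

```text
(no output)
```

View pics/s2.png

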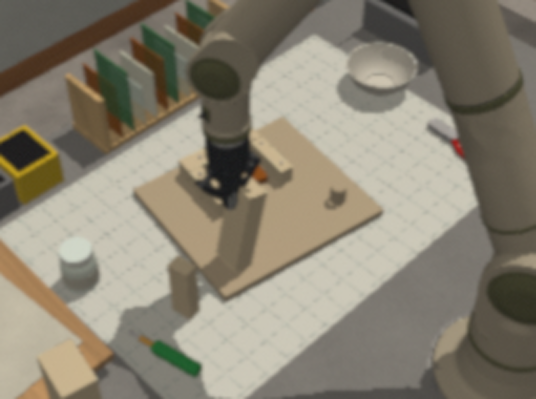

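The bar is tilting about its lower edge, and the fingers at (232,195) are behind its top. I'll push a little further and let it fall.

Request:
arm_command:
  travel:
    - [0,0.08,0]
    - [0,0.08,0]
    - [0,0.08,0]
    - [0,0,0]
    - [0,0,0]
    - [0,0,0]
    - [0,0,0]
    - [0,0,0]
  rot:
    - [0,0,0]
    - [0,0,0]
    - [0,0,0]
    - [0,0,0]
    - [0,0,0]
    - [0,0,0]
    - [0,0,0]
    - [0,0,0]
  fingers: [1,1,1,1,1,1,1,1]

```text
time_s: 5.7
ee_pos: [0.4944, 0.1685, 0.3446]
tcp_rot: [3.137, -0.174, -0.0]
ft_force: [0.2, -0.2, -0.7]
finger_gap: -0.001
finger_force: 0.0
```

```bash
cat > bar.py <<'E'
from h import *
M=np.array([.583,.0335]); yaw=np.radians(-9.0)
Rs=np.array([[np.cos(yaw),-np.sin(yaw)],[np.sin(yaw),np.cos(yaw)]])
def sh(p): return (np.asarray(p)-M)@Rs   # world xy -> shelf
def look(n="side",lo=.045,hi=.07):
    im,d=cams.grab_frame(n); X=cloud(n,d); s=sh(X[...,:2]); z=X[...,2]
    m=(z>lo)&(z<hi)&(s[...,0]>-.17)&(s[...,0]<.16)&(abs(s[...,1])<.17)
    k,l,st,c=cv2.connectedComponentsWithStats(m.astype(np.uint8))
    for i in range(1,k):
        if st[i,4]>20:
            p=s[l==i]; r=cv2.minAreaRect(p.astype(np.float32)*1000)
            print(n,st[i,4],"px",np.round(c[i]),"med z",np.round(np.median(z[l==i]),4),"shelf rect",np.round(r[0],1),np.round(r[1],1),round(r[2],2))
    return im,X,m
E
python3 - <<'E'
from bar import *
print(ctrl.get_obs()["ee_pos"]); look("side"); look("top")
E
```

```text
[0.49440559 0.16852906 0.34461744]
side 152 px [259. 174.] med z 0.058 shelf rect [ 65.  -70.3] [ 34.4 137.9] 88.47
side 227 px [225. 182.] med z 0.0579 shelf rect [85.8 79.9] [ 69.8 172.6] 68.88
side 594 px [263. 205.] med z 0.0583 shelf rect [-104.    15.3] [ 70.7 184.3] 4.49
top 1350 px [277. 149.] med z 0.0598 shelf rect [74.3  0.6] [180.7 151.4] 89.88
top 304 px [282. 208.] med z 0.0595 shelf rect [-100.   -44.3] [59.7 69.1] 2.48
```

The bar lies flat: top at about 0.058–0.060, centre near shelf (−0.106, 0.017), about +2.5° from square. Now I open the fingers and go round to the robot's side.

Request:
arm_command:
  travel:
    - [-0.4,0.66,0]
    - [-0.4,0.66,0]
    - [-0.36,0.66,0]
    - [0,0,0]
    - [0,0,0]
  rot:
    - [0,0,0]
    - [0,0,0]
    - [0,0,0]
    - [0,0,0]
    - [0,0,0]
  fingers: [0,0,0,0,0]

```text
time_s: 6.3
ee_pos: [0.4258, 0.076, 0.345]
tcp_rot: [-3.136, 0.177, -0.001]
ft_force: [0.8, -0.3, 0.1]
finger_gap: 0.845
finger_force: 0.0
```

```bash
python3 - <<'E'
from bar import *
o=ctrl.get_obs(); print(o["ee_pos"],sh(o["ee_pos"][:2]),o["finger_gap"])
a,X,m=look("top"); look("side"); b,Y,_=look("wrist")
cv2.imwrite("pics/w3.png",np.hstack([cv2.resize(a[110:250,195:345],(400,373)),cv2.resize(b,(400,300)) if 0 else cv2.copyMakeBorder(cv2.resize(b,(400,300)),0,73,0,0,0)]))
E
```

```text
[0.42581339 0.07597266 0.34497368] [-0.16189557  0.01736035] 0.8454606567550966
top 1362 px [276. 149.] med z 0.0597 shelf rect [75.1  0.4] [180.5 153.1] 89.99
top 31 px [289. 204.] med z 0.0592 shelf rect [-75.7 -70. ] [27.1 14.3] 47.63
side 609 px [236. 176.] med z 0.0575 shelf rect [78.   5.5] [183.6 162.7] 89.58
side 577 px [263. 205.] med z 0.0584 shelf rect [-101.9   15.3] [ 66.4 183.9] 2.97
wrist 344 px [383.   4.] med z 0.0553 shelf rect [ -2.5 -75.1] [31.1  5.5] 86.62
wrist 14506 px [270. 125.] med z 0.0594 shelf rect [-106.3   10.7] [ 61.  180.3] 2.76
wrist 265 px [413. 126.] med z 0.0526 shelf rect [-100.3 -121.6] [15.8 31. ] 88.38
```

View pics/w3.png

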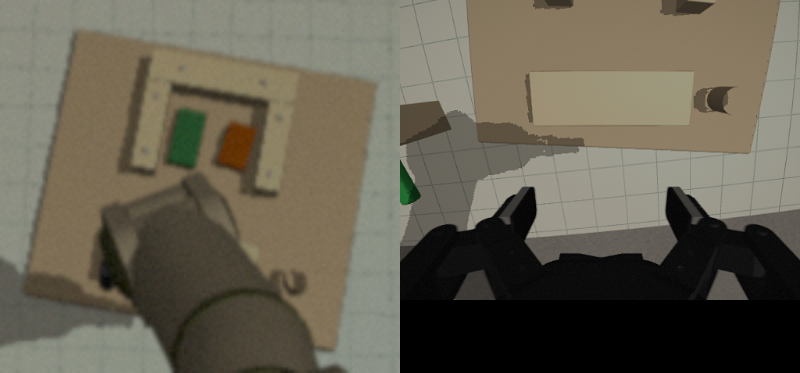

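The wrist view (right half) shows the bar lying at about (612,98) and the post at (715,100). The wrist measures bar centre (−0.106, 0.011), 61 × 180 mm, 2.8° off square. Descending behind it with open fingers.

Request:
arm_command:
  travel:
    - [0,0.13,0]
    - [0,0,0.7]
    - [0,0,0.7]
    - [0,0,0.7]
    - [0,0,0.7]
    - [0,0,0]
  rot:
    - [0,0,0]
    - [0,0,0]
    - [0,0,0]
    - [0,0,0]
    - [0,0,0]
    - [0,0,0]
  fingers: [0,0,0,0,0,0]

```text
time_s: 7.05
ee_pos: [0.4263, 0.0693, 0.2164]
tcp_rot: [3.128, -0.172, -0.004]
ft_force: [0.5, 0.9, -0.8]
finger_gap: 0.998
finger_force: 0.0
```

```bash
python3 - <<'E'
from bar import *
o=ctrl.get_obs(); print(o["ee_pos"],sh(o["ee_pos"][:2]),o["finger_gap"],o["ft_force"])
b,Y,_=look("wrist"); cv2.imwrite("pics/w4.png",b)
E
```

```text
[0.42629382 0.06926426 0.21638079] [-0.16037163  0.01080969] 0.998462420077982 [ 0.53439898  0.8583771  -0.76781322]
wrist 54458 px [261. 139.] med z 0.0609 shelf rect [-105.8   10.2] [ 60.2 180.9] 2.72
wrist 191 px [509. 151.] med z 0.0468 shelf rect [-104.6 -116.4] [20.6  4.6] 15.74
wrist 440 px [164. 253.] med z 0.0644 shelf rect [-160.3   53.6] [18.6  6.4] 23.97
wrist 443 px [348. 256.] med z 0.0647 shelf rect [-158.4  -32.5] [ 6.5 22.3] 76.4
wrist 49 px [140. 253.] med z 0.068 shelf rect [-157.8   64.8] [1.1 4.4] 10.84
wrist 40 px [374. 253.] med z 0.0676 shelf rect [-152.6  -43.9] [4.4 1.2] 87.92
```

View pics/w4.png

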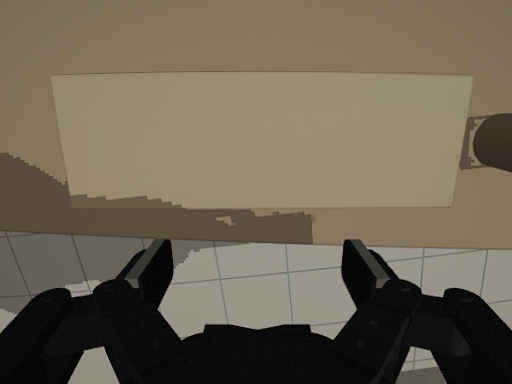

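The wrist picture shows both fingertips at (165,245) and (350,245), just behind the bar's near edge at row 207, nicely centred. They need to go lower before pushing.

Request:
arm_command:
  travel:
    - [0.1,0,0.12]
    - [0,0,0.12]
    - [0,0,0]
  rot:
    - [0,0,0]
    - [0,0,0]
    - [0,0,0]
  fingers: [0,0,0]

```text
time_s: 7.4
ee_pos: [0.4316, 0.0685, 0.207]
tcp_rot: [3.13, -0.175, 0.004]
ft_force: [0.3, -0.4, -0.3]
finger_gap: 1.002
finger_force: 0.0
```

```bash
python3 - <<'E'
from bar import *
o=ctrl.get_obs(); print(o["ee_pos"],sh(o["ee_pos"][:2]),o["tcp_rot"],o["ft_force"])
im,d=cams.grab_frame("wrist"); X=cloud("wrist",d)
for v,u in((243,166),(243,348)):
    w=X[v-6:v+10,u-14:u+14]; s=sh(w[...,:2]); k=(d[v-6:v+10,u-14:u+14]<.19)&(d[v-6:v+10,u-14:u+14]>0)
    if k.any(): print(k.sum(),"minz",w[...,2][k].min(),"x max",s[...,0][k].max())
E
```

```text
[0.43163521 0.06848391 0.20697047] [-0.15497393  0.01087453] [ 3.12990191 -0.17491756  0.00364731] [ 0.31213156 -0.41417582 -0.25644401]
446 minz 0.018025817961795115 x max -0.14667486321859835
448 minz 0.018067828456947405 x max -0.14236412427111558
```

Request:
arm_command:
  travel:
    - [0,0,0.08]
    - [0,0,0.08]
    - [0.1,0,0]
    - [0.1,0,0]
    - [0.1,0,0]
    - [0.1,0,0]
    - [0.1,0,0]
    - [0.1,0,0]
  rot:
    - [0,0,0]
    - [0,0,0]
    - [0,0,0.005]
    - [0,0,0.005]
    - [0,0,0.005]
    - [0,0,0]
    - [0,0,0]
    - [0,0,0]
  fingers: [0,0,0,0,0,0,0,0]

```text
time_s: 8.25
ee_pos: [0.4609, 0.0639, 0.1989]
tcp_rot: [3.124, -0.25, 0.001]
ft_force: [-5.1, 1.1, 3.2]
finger_gap: 1.001
finger_force: 2.3
```

```bash
python3 - <<'E'
from bar import *
o=ctrl.get_obs(); print(o["ee_pos"],sh(o["ee_pos"][:2]),o["tcp_rot"],o["ft_force"])
look("wrist")
E
```

```text
[0.46093612 0.06392879 0.19891746] [-0.12532118  0.01095917] [ 3.12414057e+00 -2.49840233e-01  9.04246096e-04] [-5.09482729  1.05281032  3.22775094]
wrist 67041 px [260. 184.] med z 0.0595 shelf rect [-95.9   8.5] [181.1  82.9] 89.87
```

Pushing works: about 5 N, and the bar is now square, at x ≈ −0.0845, y ≈ +0.009. Going 30 mm further forward, still clear of the walls.

Request:
arm_command:
  travel:
    - [0.1,0,0]
    - [0.1,0,0]
    - [0.1,0,0]
    - [0.1,0,0]
    - [0.1,0,0]
    - [0.1,0,0]
    - [-0.2,0,0]
    - [-0.2,0,-0.2]
  rot:
    - [0,0,0]
    - [0,0,0]
    - [0,0,0]
    - [0,0,0]
    - [0,0,0]
    - [0,0,0]
    - [0,0,0]
    - [0,0,0]
  fingers: [0,0,0,0,0,0,0,0]

```text
time_s: 9.1
ee_pos: [0.4702, 0.0627, 0.2084]
tcp_rot: [3.125, -0.249, 0.001]
ft_force: [-0.5, -0.2, -0.6]
finger_gap: 1.0
finger_force: 0.0
```

Request:
arm_command:
  travel:
    - [0,0,-0.6]
    - [0,0,-0.7]
    - [0,0,-0.7]
    - [0,0,0]
  rot:
    - [0,0,0]
    - [0,0,0]
    - [0,0,0]
    - [0,0,0]
  fingers: [1,1,1,1]

```text
time_s: 9.5
ee_pos: [0.4704, 0.0638, 0.313]
tcp_rot: [3.126, -0.248, 0.012]
ft_force: [0.7, 0.0, -1.0]
finger_gap: 0.334
finger_force: 0.0
```

```bash
python3 - <<'E'
from bar import *
o=ctrl.get_obs(); print(o["ee_pos"],sh(o["ee_pos"][:2]),o["tcp_rot"],o["ft_force"])
im,X,m=look("wrist"); cv2.imwrite("pics/w5.png",im)
z=X[...,2]; s=sh(X[...,:2])
# side-wall ends and outer faces as the wrist sees them
w=(abs(z-.06)<.006)&(s[...,0]>-.02)
for sg in(1,-1):
    p=s[w&(s[...,1]*sg>.05)]
    if len(p): print(sg,len(p),"front x pct2",np.percentile(p[:,0],2),"outer y",np.percentile(p[:,1]*sg,98),"inner",np.percentile(p[:,1]*sg,2))
E
```

```text
[0.4703758  0.06380168 0.31298388] [-0.11597784  0.01231031] [ 3.12588354 -0.24790629  0.01156301] [ 0.6643153   0.00567793 -0.96491576]
wrist 2422 px [170.  26.] med z 0.0576 shelf rect [13.5 73.6] [36.7 30.5] 1.37
wrist 2499 px [376.  27.] med z 0.0575 shelf rect [ 13.8 -75.9] [37.  30.8] 0.38
wrist 18979 px [260. 121.] med z 0.0578 shelf rect [-54.9   8.6] [180.8  60.2] 89.98
wrist 315 px [414. 175.] med z 0.0515 shelf rect [ -98.5 -121.5] [13.2 30.9] 75.87
1 2212 front x pct2 -0.004140386886320517 outer y 0.08785034070174579 inner 0.05894013348871846
-1 2186 front x pct2 -0.003749323787209635 outer y 0.09004799497427407 inner 0.06120343228318625
```

View pics/w5.png

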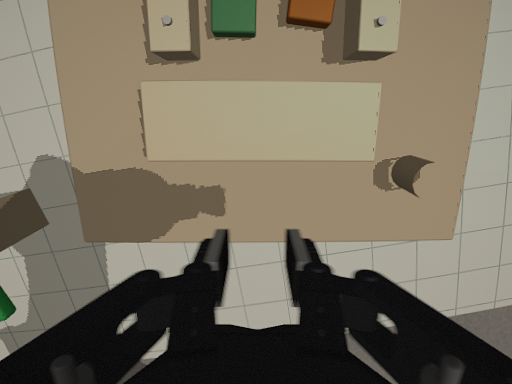

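The wrist picture shows the bar spanning columns 142–380 at rows 80–160, square in front of the wall ends (rows ~58). It is still about 10 mm too far left of the dam (bar y 8.6, dam centre −1.1). I'll nudge its left end with shut fingers.

Request:
arm_command:
  travel:
    - [0.4,-0.78,0]
    - [0.4,-0.78,0]
    - [0.4,-0.78,0]
    - [0,0,0.7]
    - [0,0,0.7]
    - [0,0,0.7]
    - [0,0,0]
  rot:
    - [0,0,0]
    - [0,0,0]
    - [0,0,0]
    - [0,0,0]
    - [0,0,0]
    - [0,0,0]
    - [0,0,0]
  fingers: [1,1,1,1,1,1,1]

```text
time_s: 10.25
ee_pos: [0.5463, 0.1687, 0.1991]
tcp_rot: [3.121, -0.245, -0.008]
ft_force: [-0.6, 0.9, 0.4]
finger_gap: 0.002
finger_force: 0.0
```

```bash
python3 - <<'E'
from bar import *
o=ctrl.get_obs(); print(o["ee_pos"],sh(o["ee_pos"][:2]),o["tcp_rot"],o["ft_force"])
look("wrist")
E
```

```text
[0.54625967 0.16872584 0.19907255] [-0.05744198  0.12781354] [ 3.12094601 -0.2449019  -0.00846787] [-0.60422551  0.90572205  0.44937162]
wrist 13975 px [395.  73.] med z 0.0617 shelf rect [25.4 75.1] [56.4 31. ] 0.21
wrist 21635 px [423. 247.] med z 0.0614 shelf rect [-52.9  51.6] [96.3 61. ] 89.88
wrist 1587 px [257. 260.] med z 0.0587 shelf rect [-52.6 129.7] [25.3 26.5] 55.44
wrist 142 px [348. 317.] med z 0.0615 shelf rect [-79.1  85.5] [12.5  4.2] 56.17
```

Request:
arm_command:
  travel:
    - [0.09,0,-0.08]
    - [0,0.1,0]
    - [0,0.1,0]
    - [0,0.08,0]
    - [0,0.08,0]
    - [0,0.08,0]
    - [0,0,0]
  rot:
    - [0,0,0]
    - [0,0,0]
    - [0,0,0]
    - [0,0,0]
    - [0,0,0]
    - [0,0,0]
    - [0,0,0]
  fingers: [1,1,1,1,1,1,1]

```text
time_s: 11.0
ee_pos: [0.5498, 0.146, 0.2077]
tcp_rot: [3.125, -0.249, 0.004]
ft_force: [2.1, 2.3, 2.2]
finger_gap: -0.003
finger_force: 1.2
```

```bash
python3 - <<'E'
from bar import *
o=ctrl.get_obs(); print(o["ee_pos"],sh(o["ee_pos"][:2]),o["tcp_rot"],o["ft_force"])
look("wrist")
E
```

```text
[0.54978832 0.14603862 0.207718  ] [-0.05040771  0.10595764] [ 3.12534858 -0.24885153  0.00374083] [2.05121529 2.29369966 2.23093039]
wrist 13302 px [335.  81.] med z 0.0592 shelf rect [28.9 74.5] [30.5 65.6] 89.98
wrist 22842 px [403. 252.] med z 0.0592 shelf rect [-53.8  46. ] [147.3  60.7] 89.61
wrist 162 px [349. 318.] med z 0.0593 shelf rect [-79.8  60.1] [14.2  5.2] 48.26
```

Contact made at ~3 N. Two millimetres more, then back away and check.

Request:
arm_command:
  travel:
    - [0,0.04,0]
    - [0,0,0]
    - [0,-0.4,0]
    - [0,0,-0.7]
    - [0,0,-0.7]
    - [-0.7,0.7,-0.7]
    - [-0.7,0.7,0]
    - [0,0,0]
  rot:
    - [0,0,0]
    - [0,0,0]
    - [0,0,0]
    - [0,0,0]
    - [0,0,0]
    - [0,0,0]
    - [0,0,0]
    - [0,0,0]
  fingers: [1,1,1,1,1,0,0,0]

```text
time_s: 11.85
ee_pos: [0.4736, 0.1069, 0.3062]
tcp_rot: [3.117, -0.252, -0.008]
ft_force: [0.4, -0.5, -0.5]
finger_gap: 0.507
finger_force: 0.0
```

```bash
python3 - <<'E'
from bar import *
o=ctrl.get_obs(); print(o["ee_pos"],sh(o["ee_pos"][:2]),o["tcp_rot"],o["ft_force"])
look("wrist")
E
```

```text
[0.47358777 0.10688274 0.3062034 ] [-0.11954478  0.05536343] [ 3.11734238 -0.25230582 -0.00764955] [ 0.38075684 -0.49387327 -0.51282874]
wrist 1900 px [225.  21.] med z 0.0599 shelf rect [11.1 77.4] [24.2 30.5] 0.15
wrist 2225 px [435.  22.] med z 0.0592 shelf rect [ 13.9 -71.8] [31.7 30.4] 87.2
wrist 20170 px [324. 112.] med z 0.0596 shelf rect [-51.4   3.5] [180.7  60.2] 89.9
wrist 463 px [466. 168.] med z 0.052 shelf rect [ -94.8 -117.6] [13.9 31.3] 76.02
```

Centred to within 1 mm of the dam (bar 3.5, dam centre 2.8 in this view) and square. Now behind it for the last push.

Request:
arm_command:
  travel:
    - [0,0.55,0]
    - [0,0.55,0]
    - [0,0,0.7]
    - [0,0,0.7]
    - [0,0,0.5]
    - [0,0,0.1]
    - [0,0,0]
  rot:
    - [0,0,0]
    - [0,0,0]
    - [0,0,0]
    - [0,0,0]
    - [0,0,0]
    - [0,0,0]
    - [0,0,0]
  fingers: [0,0,0,0,0,0,0]

```text
time_s: 12.6
ee_pos: [0.4706, 0.057, 0.2058]
tcp_rot: [3.123, -0.247, -0.002]
ft_force: [-0.2, -0.6, 1.2]
finger_gap: 0.998
finger_force: 0.0
```

```bash
python3 - <<'E'
from bar import *
o=ctrl.get_obs(); print(o["ee_pos"],sh(o["ee_pos"][:2]),o["tcp_rot"],o["ft_force"])
look("wrist")
E
```

```text
[0.47057067 0.05699856 0.20584332] [-0.11472112  0.00562144] [ 3.12331528e+00 -2.47090718e-01 -1.69357091e-03] [-0.21684005 -0.60744706  1.18775242]
wrist 635 px [82.  3.] med z 0.0501 shelf rect [-3.7 73.9] [ 3.1 30. ] 3.16
wrist 727 px [458.   4.] med z 0.0507 shelf rect [ -3.2 -75.2] [31.2  3.2] 86.31
wrist 66023 px [266. 126.] med z 0.0605 shelf rect [-54.1   0.3] [181.   60.6] 89.89
wrist 875 px [503. 228.] med z 0.0505 shelf rect [-100.7 -117.8] [27.8  9.3] 2.22
wrist 1251 px [157. 263.] med z 0.0601 shelf rect [-113.9   49.4] [23.  14.3] 37.34
wrist 1188 px [356. 263.] med z 0.0608 shelf rect [-114.   -39.1] [15.  22.8] 51.61
```

Request:
arm_command:
  travel:
    - [0.12,0.05,0]
    - [0.12,0.05,0]
    - [0.12,0,0]
    - [0.08,0,0]
    - [0.08,0,0]
    - [0.08,0,0]
    - [0.08,0,0]
    - [0,0,0]
  rot:
    - [0,0,0]
    - [0,0,0]
    - [0,0,0]
    - [0,0,0]
    - [0,0,0]
    - [0,0,0]
    - [0,0,0]
    - [0,0,0]
  fingers: [0,0,0,0,0,0,0,0]

```text
time_s: 13.45
ee_pos: [0.504, 0.0463, 0.2068]
tcp_rot: [3.125, -0.249, 0.003]
ft_force: [-0.6, -0.7, -0.4]
finger_gap: 0.999
finger_force: 0.2
```

Request:
arm_command:
  travel:
    - [0.03,0,0]
    - [0.03,0,0]
  rot:
    - [0,0,0]
    - [0,0,0]
  fingers: [0,0]

```text
time_s: 13.65
ee_pos: [0.5062, 0.046, 0.2068]
tcp_rot: [3.125, -0.248, 0.002]
ft_force: [-3.8, 1.1, 2.2]
finger_gap: 0.998
finger_force: 1.5
```

Request:
arm_command:
  travel:
    - [0.03,0,0]
  rot:
    - [0,0,0]
  fingers: [0]

```text
time_s: 13.75
ee_pos: [0.5079, 0.0458, 0.2068]
tcp_rot: [3.125, -0.248, 0.002]
ft_force: [-2.3, 1.1, 0.0]
finger_gap: 0.999
finger_force: 1.1
```

Request:
arm_command:
  travel:
    - [0.03,0,0]
    - [0.02,0,0]
  rot:
    - [0,0,0]
    - [0,0,0]
  fingers: [0,0]

```text
time_s: 13.95
ee_pos: [0.5103, 0.0454, 0.2068]
tcp_rot: [3.125, -0.248, 0.002]
ft_force: [-3.8, 1.1, 1.2]
finger_gap: 1.0
finger_force: 2.4
```

Request:
arm_command:
  travel:
    - [0.02,0,0]
  rot:
    - [0,0,0]
  fingers: [0]

```text
time_s: 14.05
ee_pos: [0.5106, 0.0453, 0.2068]
tcp_rot: [3.124, -0.247, 0.0]
ft_force: [-7.4, 1.0, 4.6]
finger_gap: 1.0
finger_force: 3.8
```

Request:
arm_command:
  travel:
    - [0.02,0,0]
  rot:
    - [0,0,0]
  fingers: [0]

```text
time_s: 14.15
ee_pos: [0.5109, 0.0452, 0.2068]
tcp_rot: [3.124, -0.246, -0.002]
ft_force: [-9.8, 2.4, 6.0]
finger_gap: 0.998
finger_force: 5.3
```

The push force rises while motion stalls: the bar is on the walls. One more small nudge, then release and check.

Request:
arm_command:
  travel:
    - [0.02,0,0]
    - [0,0,0]
  rot:
    - [0,0,0]
    - [0,0,0]
  fingers: [0,0]

```text
time_s: 14.35
ee_pos: [0.5112, 0.0452, 0.2068]
tcp_rot: [3.124, -0.245, -0.004]
ft_force: [-10.0, 1.9, 6.7]
finger_gap: 1.002
finger_force: 5.6
```

Request:
arm_command:
  travel:
    - [-0.1,0,0]
    - [-0.3,0,0]
    - [-0.3,0,0]
    - [0,0,-0.7]
    - [0,0,-0.7]
    - [0,0,-0.7]
    - [0,0,0]
    - [0,0,0]
  rot:
    - [0,0,0]
    - [0,0,0]
    - [0,0,0]
    - [0,0,0]
    - [0,0,0]
    - [0,0,0]
    - [0,0,0]
    - [0,0,0]
  fingers: [0,0,0,0,0,0,0,0]

```text
time_s: 15.15
ee_pos: [0.4791, 0.0508, 0.3127]
tcp_rot: [3.125, -0.25, 0.008]
ft_force: [-0.3, 0.4, 0.5]
finger_gap: 0.999
finger_force: 0.0
```

```bash
python3 - <<'E'
from bar import *
o=ctrl.get_obs(); print(o["ee_pos"],sh(o["ee_pos"][:2]),o["ft_force"])
im,X,m=look("wrist"); cv2.imwrite("pics/w6.png",im)
E
```

```text
[0.47914748 0.05081164 0.31272614] [-0.10528207  0.00085239] [-0.27893696  0.40253455  0.47330662]
wrist 25707 px [256.  89.] med z 0.0585 shelf rect [-11.3  -0.1] [181.4 107.3] 89.63
wrist 305 px [400. 184.] med z 0.0523 shelf rect [ -97.6 -122.9] [15.8 31.5] 64.07
```

View pics/w6.png

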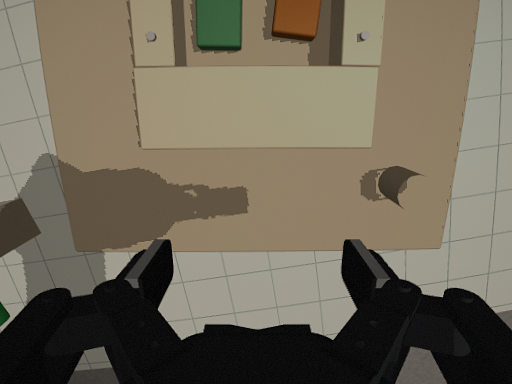

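The bar lies flush against both wall ends (seam at row 66, no gap on either side). Its ends, at columns 135 and 377, line up with the dam's outer faces, and the post at (400,184) and the glass are untouched.

```bash
python3 -c "
from plant import ctrl
print(ctrl.sign_off())"
```

```text
the job is handed in; nothing more can be done
None
```

The bar was tipped over and pushed home using only the fingers. In the last wrist picture it lies flush and square against both wall ends, centred to about 1 mm by measurement just before the final push, with the glass and post undisturbed. The job is handed in; sign-off returned no verdict.

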